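Dress the sloping sharpening stone

ROBOT

A 7-joint arm with a two-finger parallel gripper is mounted at the origin on a cart in front of the work surface, level with it; the furniture and walls round the work are solid. World frame = base frame: x ahead of the robot, y to its left, z up, the work surface at z = 0. Lengths are in mm, angles in rad, forces in N, time in s.
With the tool pointing down it reaches from about 425 to 875 mm from the base axis. Payload 4.7 kg.
Tool frame: the origin (TCP) lies at the centre of the arm's flange, where the gripper is bolted on; the fingertips stand manip.tips_ahead ahead of it and the grasp point (between the pads) lies 155 mm ahead of it (manip.tips_ahead is the distance from the TCP to the fingertips, in mm); z points along the fingers, y is the line along which they close (so a half turn about z gives the same grasp; the last joint's range is limited). The gripper opens to 85 mm and grips with 20 to 120 N. Pads are 22 mm wide; open, the fingers measure 114 mm over their backs; the gripper's body (76 mm by 85 mm) begins 54 mm behind the grasp point. The pads swing forward as they close: fully open they stand 13 mm farther back than shut.
Start: joints at [1.334, 0.321, -0.07, 1.45, 0.023, 1.371, -0.057], TCP at [161.299, -629.674, 404.749] pointing down, gripper open.
Joint ranges: [-2.86, 2.86], [-0.3, 2.09], [-1.38, 1.24], [0.06, 2.45], [-1.56, 4.7], [0.09, 2.05], [-2.69, 2.69]. Speed limits (rad/s): [2.57, 2.57, 3.14, 3.14, 3.14, 3.14, 3.14].

INTERFACE

Orientations are given as [roll, pitch, yaw] about the fixed x, y, z axes, in that order (R = Rz(yaw) Ry(pitch) Rx(roll)).
In Python, from rig import manip gives the robot as it stands.
- The arm moves only by the shell command python3 -m handwheel 'ROWS' [OPENING] [FORCE]. ROWS is a JSON object of lists of equal length, an entry for each row: "delta_pos": the shift along the tool's x, y, z in units of 200 mm (1.0 is 200 mm), a list of three; "delta_rot": the turn, a rotation vector about the tool's x, y, z in units of 2 pi rad (1.0 is 2 pi rad), a list of three. In form: {"delta_pos": [[x, y, z], ...], "delta_rot": [[ax, ay, az], ...]}. A call has 1 to 5 rows; each row is the pose to reach, as a shift and turn from the pose commanded when the call began, along the tool's axes at that moment, turning the shorter way round; what a row does not reach only later rows make up. A row lasts 1/10 s, in which the tool goes at most 50 mm and 8.59 degrees, less where a joint would pass 70% of its speed; a pose out of reach is approached as far as the arm can. A call with a number of a shift or a turn outside -1 to 1 is refused whole. A call with a gripper value outside its range is refused whole. OPENING is the gripper command: -1 is fully open, 1 is shut, values between are in proportion, set as the call begins (- or left out, the last holds). The fingers move at their own pace and stop on an object; FORCE is the grip in N (left out, the last holds). Time passes only in rows, so rows that repeat a pose let the fingers close. It gives the time, the measured TCP pose, the force, the opening and the grip force at its end, in the units of the state.
- manip.read_state(): the state, without advancing time (a new reading comes with each control period).
- manip.grab_frame(name): name is "scene" or "top" or "wrist"; returns a dict with "frame" (480x640x3 uint8, red, green, blue), "depth" (480x640 float32, mm along the optical axis (not along the pixel's ray), 0 where there is no reading), "fx", "fy", "cx", "cy" (pixels), "R" (3x3) and "t" (3): a world point X has camera coordinates R X + t; the wrist camera has in their place "T_tool_cam" (4x4, takes a point from camera to tool coordinates, whose origin is the TCP and whose axes are the flange's). Camera axes: x right, y down, z forward; pixel columns grow to the right and rows downward; lengths in mm; the calibration is good to about 2 mm. A picture is of the moment at which its call begins: read the wrist's pose just before it.
- manip.hand_in(): hands the job in; it is judged then, once.
Trained networks look in the newest picture that a camera, given by its name, has taken for a name from the list of things; names that differ only in an ending like _2 or _b are one class to them, and where a whole thing is asked for, a point or a joint stands for the part that bears it (a point fixed in the world has none). Each returns a list of dicts, best first, with "p" (0 to 1); they miss things now and then, are a little off and sometimes report something else, mostly with a low value. They report only what shows in the picture. A call takes as long as a camera call. They do not tell look-alikes from the thing itself.
- manip.look_for(camera, label): "point" ([row, column] in pixels, amid what is visible of it).
- manip.mark_of(camera, label): "point" ([row, column] in pixels: a listed point, or the origin of a listed thing).
The state is a dict: "clock": time; "joint_pos": joint angles; "qd": joint speeds; "tau": joint torques, N m; "eef_pos": TCP position; "eef_rot": TCP orientation; "ft_force": force on the tool from outside, world axes, zero at the start; "ft_torque": the same for the moment, N m; "finger_gap": opening from 0.0 (shut) to 1.0 (fully open); "gripper_force": force on a finger pad.
Only numpy, scipy, OpenCV 4.12 (cv2) and the standard library are available. Lean on these libraries where they do the work, as an engineer would, in place of code of your own. Each camera call takes 0.05 s, during which the arm holds its last target. There are 200 camera calls.

TASK

Dress the deli's sharpening stone: set the dressing block lengthwise on the foot end of the sloping stone, press until the sprung bed has sunk about half-way, and keep it pressed so - never easing off, never to the bottom - while you slide the block up until it touches the top stop and back down until it touches the foot stop. Then put the block away flat in its tray; the spice jar that stands in the tray has to be stood upright on the worktable beside it. Leave the other things where they stand.

Things in the scene. Friction and masses are not known exactly. Their poses are not given: they have to be found in the camera images.
- block: the dressing block: flat grey sole 80 mm long (its x) x 58 mm wide (its y) x 18 mm thick, with a centred wooden grip bar on it, 66 mm long (x) x 24 mm wide (y), from 18 to 54 mm height. 0.25 to 0.5 kg. Origin: centre of the sole's underside, z up through the grip. It starts lying flat on the table in the middle, x roughly ahead; either way round will do
- stand: the sharpening stand, fixed to the table: base 200 x 104 mm with a sloping sprung bed on it. It may stand left or right of the middle, turned up to 0.3 rad. Origin: centre of its underside; x points along the base to the high end (away from the robot), z up. Highest point (end of the stone and top stop) 175 mm
- stone_face (a point): centre of the stone's upper face, 115 mm above the stand's underside with the bed up; the frame sinks with the bed. Stone 190 mm long (its x, 30 degrees uphill, from the foot end near the robot to the far high end), 66 mm wide (its y). z: outward normal, 30 degrees from vertical, leaning toward the robot. Only the two stops stand above the face
- bed (a joint): how far the sprung bed, with stone and stops, has sunk straight into the slope (m): 0 up, 0.014 bottomed. Spring: 2 N to start it moving, then 1 N per mm (9 N at half-way, 0.007). 0.003 to 0.0125 counts as pressed while the block rubs
- foot_stop (a point): the lip at the foot end of the stone, 70 mm wide, 10 mm high above the face; it sinks with the bed. Origin: middle of its uphill side at face level (x = -95 mm on stone_face); the block touches it when the block's origin is at x = -55 mm on stone_face
- top_stop: the adjustable stop bar across the upper stone, clamped 70 to 95 mm uphill of stone_face; 10 mm high above the face, 90 mm wide, sinks with the bed. Origin: middle of its downhill side at face level; x uphill. The block touches it when the block's origin is 40 mm downhill of this point. It holds against 60 N
- tray: the block's open steel tray, fixed to the table on the side away from the stand: 130 mm (x) x 100 mm (y) outside, walls 4 mm thick and 16 mm high, floor 4 mm thick. Origin: centre of its underside
- spice_jar: glass spice jar with yellow cap, 44 mm diameter, 100 mm tall, 0.11 kg, at the start standing in the middle of the tray. Origin: centre of its base
- starch_can: bystander: paper can, 71 mm diameter, 102 mm tall, origin at centre of base
- salt_shaker: bystander: tall clear shaker with dark cap, 73 mm diameter, 194 mm tall, origin at centre of base
- dairy_tub: bystander: small tub, 72 mm diameter, 71 mm tall, origin at centre of base
Not all that is in view belongs to the job. What is shaped like the spice_jar but blue or orange is not meant.

How it is judged (in metres and radians):
On the way, in this order (a step that is already met when the one before it is completed fails the run):
1. the block lies lengthwise on the foot end of the stone (origin within 20 mm of its place at the foot stop) with the bed pressed 3 to 12.5 mm down (z of block in the frame of stone_face between -0.004 and 0.004 m and y of block in the frame of stone_face between -0.02 and 0.02 m and angle between the z axis of block and the z axis of stone_face, either way round below 0.12 rad and angle between the x axis of block and the x axis of stone_face, either way round below 0.2 rad and value of joint bed between 0.003 and 0.0125 m and x of block in the frame of stone_face below -0.035 m), for 0.1 s.
2. pressed, half-way up the stone (z of block in the frame of stone_face between -0.004 and 0.004 m and y of block in the frame of stone_face between -0.02 and 0.02 m and angle between the z axis of block and the z axis of stone_face, either way round below 0.12 rad and angle between the x axis of block and the x axis of stone_face, either way round below 0.2 rad and value of joint bed between 0.003 and 0.0125 m and x of block in the frame of stone_face between -0.025 and 0.005 m), for 0.1 s.
3. pressed, and touching the top stop (z of block in the frame of stone_face between -0.004 and 0.004 m and y of block in the frame of stone_face between -0.02 and 0.02 m and angle between the z axis of block and the z axis of stone_face, either way round below 0.12 rad and angle between the x axis of block and the x axis of stone_face, either way round below 0.2 rad and value of joint bed between 0.003 and 0.0125 m and contact force between block and top_stop above 1 N), for 0.05 s.
4. pressed, half-way on the way back down (all of step 2), for 0.1 s.
5. pressed, and against the foot stop (within 3 mm) (z of block in the frame of stone_face between -0.004 and 0.004 m and y of block in the frame of stone_face between -0.02 and 0.02 m and angle between the z axis of block and the z axis of stone_face, either way round below 0.12 rad and angle between the x axis of block and the x axis of stone_face, either way round below 0.2 rad and value of joint bed between 0.003 and 0.0125 m and x of block in the frame of foot_stop below 0.043 m), for 0.05 s.
At the end, for the whole second after the job is handed in: the block lies flat (within 0.08 rad) on the tray's floor inside its walls, and the spice jar stands upright (within 0.1 rad) on the worktable wholly outside the tray, both released and at rest (x of block in the frame of tray between -0.03 and 0.03 m and y of block in the frame of tray between -0.03 and 0.03 m and z of block in the frame of tray between 0 and 0.008 m and angle between block's own z axis and vertical below 0.08 rad and linear speed of each of block, spice_jar below 0.02 m/s and angle between spice_jar's own z axis and vertical below 0.1 rad and height (world z) of spice_jar between -0.004 and 0.004 m and (x of spice_jar in the frame of tray below -0.087 m or x of spice_jar in the frame of tray above 0.087 m or y of spice_jar in the frame of tray below -0.072 m or y of spice_jar in the frame of tray above 0.072 m)); the robot touches nothing.
It fails at once if the block is eased off or lifted in the middle of the stone: bed less than 2 mm down while the block is within 12 mm of the face between the two ends (x of block in the frame of stone_face between -0.035 and 0.02 m and y of block in the frame of stone_face between -0.03 and 0.03 m and z of block in the frame of stone_face between -0.01 and 0.012 m and value of joint bed below 0.002 m).
It fails at once if the bed is pressed to the bottom (more than 13.5 mm) (value of joint bed above 0.0135 m).
It fails at once if the starch can, salt shaker or dairy tub is moved by more than 25 mm or tipped (distance of any of starch_can, salt_shaker, dairy_tub from where it was at the start of the episode above 0.025 m or angle between any of starch_can, salt_shaker, dairy_tub's own z axis and vertical above 0.3 rad).
It also fails if it takes over 72 s, if anything falls off the work surface, if the arm or the gripper's body presses on something with over 40 N, if the wrist force passes 120 N, or if a joint passes its speed limit or range.

## Working session

There is one attempt and no reset: what is moved stays moved. The work goes in short steps, Python scripts to look and compute and a shell command to move; the robot and the scene stay as the last step left them, time stands still between calls to the robot, and variables do not carry over. Pictures are saved under pics/ and viewed, at most 10 in all, crops included, and the job is handed in when it is done.

```bash
ls; mkdir -p pics
cat > h.py <<'E'
import numpy as np, cv2
from rig import manip
from scipy.spatial.transform import Rotation as Ro
def pose(s=None):
    s=s or manip.read_state()
    return np.array(s["eef_pos"]),Ro.from_euler('xyz',s["eef_rot"]).as_matrix()
def cloud(f,p=None,R=None):
    d=f["depth"];v,u=np.mgrid[:480,:640]
    P=np.stack([(u-f["cx"])/f["fx"]*d,(v-f["cy"])/f["fy"]*d,d],-1)
    if "T_tool_cam" in f:
        T=np.array(f["T_tool_cam"]);P=P@T[:3,:3].T+T[:3,3];P=P@R.T+p
    else: P=(P-np.array(f["t"]))@np.array(f["R"])
    P[d==0]=np.nan
    return P
def rows(pos,R):
    "delta to reach pos,R in tool axes units"
    p,R0=pose()
    return (R0.T@(np.array(pos)-p)/200).round(4), (Ro.from_matrix(R0.T@R).as_rotvec()/2/np.pi).round(4)
E
python3 - <<'E'
from h import *
print(manip.read_state(),manip.tips_ahead)
fs={}
for c in("top","scene"):
    f=manip.grab_frame(c);fs[c]=f
    cv2.imwrite(f"pics/{c}0.png",f["frame"][:,:,::-1])
    P=cloud(f);np.save(f"pics/{c}0.npy",P)
    for n in("block","stand","stone_face","foot_stop","top_stop","tray","spice_jar","starch_can","salt_shaker","dairy_tub"):
        for m in("mark_of","look_for"):
            for r in getattr(manip,m)(c,n)[:4]:
                if r["p"]<.2: continue
                a,b=[int(round(x)) for x in r["point"]]
                print(c,n,m,round(r["p"],2),(a,b),P[min(a,479),min(b,639)].round(0))
E
```

```text
pics
{'clock': 0.0, 'joint_pos': array([ 1.3340946 ,  0.32180418, -0.07011067,  1.45164688,  0.02262703,
        1.37077355, -0.05689561]), 'qd': array([-0.00095258,  0.00076204,  0.00227533,  0.00174418, -0.00063731,
       -0.00042317,  0.00257666]), 'tau': array([ 4.87952875e-04, -4.93582070e+01, -3.82659864e-01, -3.14323533e+01,
        1.27733473e-02,  1.15490926e-02, -1.50956517e-06]), 'eef_pos': array([ 161.24726262, -629.47863215,  403.64973451]), 'eef_rot': array([-3.13975177e+00,  1.14198203e-04,  2.50866177e-01]), 'ft_force': array([-0.1667206 , -0.1299707 , -0.40413639]), 'ft_torque': array([-0.00478407,  0.00427302, -0.01482023]), 'gripper_force': 0.0, 'finger_gap': 1.0028261789425157} 173.4
top block mark_of 0.74 (241, 321) [515.  25.  53.]
top block look_for 0.67 (238, 320) [522.  28.  56.]
top stand mark_of 0.62 (240, 321) [518.  25.  49.]
top stand mark_of 0.61 (236, 422) [ 520. -211.  104.]
top stand look_for 0.66 (228, 427) [ 537. -220.  117.]
top stone_face mark_of 0.74 (230, 433) [ 532. -234.  115.]
top stone_face mark_of 0.49 (262, 423) [ 461. -219.   74.]
top s
[... 1969 characters left out ...]
4.]
scene tray look_for 0.59 (299, 247) [492. 276.   8.]
scene spice_jar mark_of 0.88 (259, 376) [ 501. -101.    9.]
scene spice_jar mark_of 0.81 (294, 248) [487. 273.  25.]
scene spice_jar mark_of 0.68 (335, 228) [366. 362.  19.]
scene spice_jar look_for 0.92 (244, 377) [ 498. -101.   58.]
scene spice_jar look_for 0.76 (277, 244) [487. 278.  74.]
scene spice_jar look_for 0.63 (318, 222) [371. 368.  62.]
scene starch_can mark_of 0.65 (257, 292) [610. 103.  19.]
scene starch_can look_for 0.89 (243, 292) [609. 100.  62.]
scene salt_shaker mark_of 0.72 (297, 351) [368.  56.  14.]
scene salt_shaker look_for 0.78 (260, 351) [377.  51. 111.]
scene dairy_tub mark_of 0.69 (298, 352) [370.  52.   9.]
```

Run:
```python
import cv2,numpy as np
t=cv2.imread("pics/top0.png");s=cv2.imread("pics/scene0.png")
a=cv2.resize(t[150:340,150:490],None,fx=2.35,fy=1.57)
a=cv2.resize(t[150:340,150:490],(800,447))
cv2.imwrite("pics/topc.png",a)
P=np.load("pics/top0.npy")
x,y,z=P[...,0],P[...,1],P[...,2]
# local fits
def reg(x0,x1,y0,y1,z0,z1):
    m=(x>x0)&(x<x1)&(y>y0)&(y<y1)&(z>z0)&(z<z1);return P[m]
def box(n,Q):
    r=cv2.minAreaRect(Q[:,:2].astype(np.float32));print(n,len(Q),np.round(r[0],1),np.round(r[1],1),round(r[2],1),"z",np.median(Q[:,2]).round(1))
box("blk grip",reg(440,580,-30,80,46,62))
box("blk all",reg(440,580,-40,100,10,62))
box("tray",reg(400,600,170,340,7,24))
for n,c,zz in(("jar",(500,250),95),("blue?",(513,-103),95),("third",(392,343),80),("starch",(625,82),94),("salt",(400,38),185),("tub",(635,-95),64)):
    Q=reg(c[0]-45,c[0]+45,c[1]-45,c[1]+45,zz,zz+18)
    if len(Q): 
        box(n,Q)
Q=reg(420,640,-300,-150,60,200)
box("stand",Q)
# RANSAC plane for stone
rng=np.random.default_rng(0);best=None
for _ in range(300):
    q=Q[rng.choice(len(Q),3,False)];n=np.cross(q[1]-q[0],q[2]-q[0]);
    if np.linalg.norm(n)<1:continue
    n/=np.linalg.norm(n);n*=np.sign(n[2]);
    if not .8<n[2]<.93: continue
    d=abs((Q-q[0])@n)<2
    if best is None or d.sum()>best.sum():best=d
F=Q[best];c=F.mean(0);n=np.linalg.svd(F-c)[2][2];n*=np.sign(n[2]);print("plane",c,n,np.degrees(np.arccos(n[2])),"yaw",np.arctan2(-n[1],-n[0]))
X=np.array([-n[0],-n[1],0]);X/=np.linalg.norm(X);Xs=np.cross(np.cross(n,X),n);Xs/=np.linalg.norm(Xs);Ys=np.cross(n,Xs)
L=(F-c)@np.c_[Xs,Ys];r=cv2.minAreaRect(L.astype(np.float32));print(r, c+r[0][0]*Xs+r[0][1]*Ys)
H=Q[((Q-c)@n>6)&((Q-c)@n<14)];l=(H-c)@np.c_[Xs,Ys];print(len(H));
for s in(l[l[:,0]<-60],l[l[:,0]>40]):print(s.mean(0) if len(s) else 0,len(s),s[:,0].min() if len(s) else 0,s[:,0].max() if len(s) else 0)
```

```text
blk grip 254 [525.1  18.7] [23.6 66.2] 80.2 z 52.9
blk all 716 [510.4  36. ] [ 89.7 116.3] 82.2 z 19.1
tray 451 [497.9 268. ] [164.3 178.9] 11.4 z 13.9
jar 280 [509.9 265.8] [42.8 42.2] 45.1 z 103.9
blue? 264 [ 522.9 -108.2] [43.2 41.3] 61.8 z 100.1
third 79 [391.1 357.8] [39.8 40.9] 69.6 z 93.9
starch 658 [637.1  82.4] [69.6 64.6] 88.6 z 99.6
salt 759 [400.1  39. ] [63.6 63.2] 89.7 z 192.3
tub 656 [644. -99.] [71.1 70.6] 53.8 z 69.6
stand 3212 [ 540.6 -241. ] [ 97.6 206.2] 82.6 z 115.2
plane [ 531.62285556 -235.26494778  113.53617877] [-0.48207928  0.11116453  0.86904661] 29.651961741714914 yaw -0.22663235522320008
((1.5750350952148438, 5.182353973388672), (201.22946166992188, 94.8353500366211), 0.11553724855184555) [ 534.12109372 -230.52267464  114.31539621]
340
[-95.75682203  -2.19555515] 91 -101.07171197499417 -90.97374425812774
[95.59757081  0.2087725 ] 249 60.16982358891651 102.79127560069334
```

View pics/topc.png

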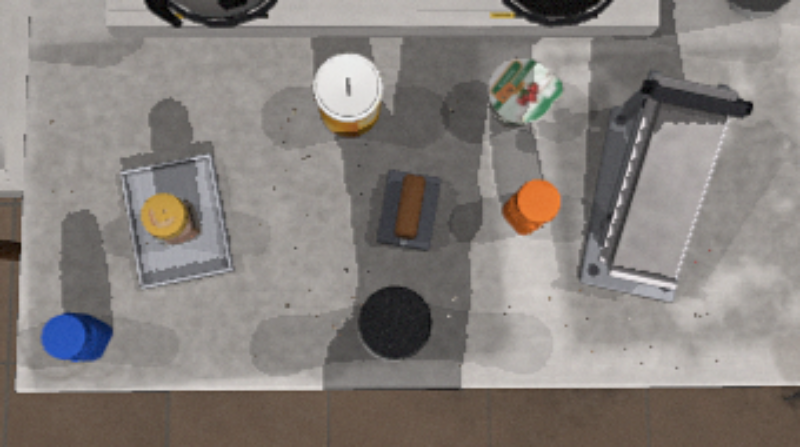

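View pics/scene0.png

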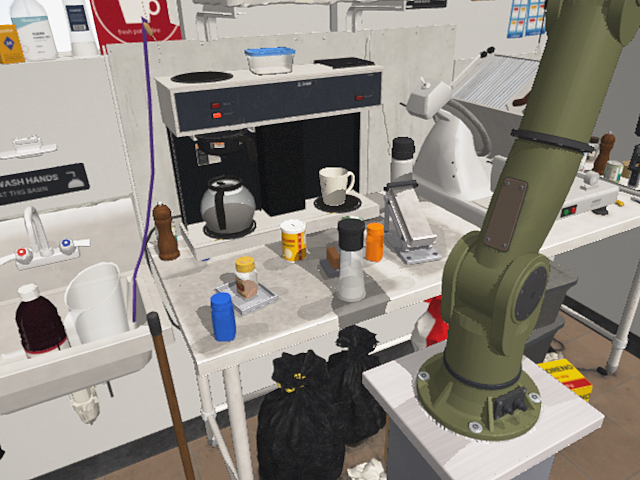

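The jars of that shape are yellow at topc (168,216), orange at (530,208) and blue at (75,337). The yellow-capped one in the tray is the one I want. The block is at (408,210) and the stand is on the right. First I'll move to a tilted hover over the stone, both to look and to test reach.

```bash
cat >> h.py <<'E'
def slope(yaw,tilt=np.pi/6):
    "stone frame: columns x uphill,y,z normal"
    return Ro.from_euler('zy',[0,0]).as_matrix() if 0 else Ro.from_euler('ZY',[yaw,-tilt]).as_matrix()
FLIP=np.diag([1.,-1,-1])
def plan(pos,R):
    d,r=rows(pos,R);print("dpos",d,"drot",r,"len",np.linalg.norm(d)*200,"deg",np.linalg.norm(r)*360)
E
python3 - <<'E'
from h import *
S=slope(-.21);print(S)
c=np.array([533,-233,115.])
plan(c-20*S[:,0]+330*S[:,2],S@FLIP); print(c-20*S[:,0]+330*S[:,2])
E
```

```text
[[ 0.84699962  0.2084599  -0.48901546]
 [-0.18053157  0.97803091  0.10422995]
 [ 0.5         0.          0.8660254 ]]
dpos [ 1.4761 -1.8654  0.0696] drot [-0.0192  0.0818  0.0717] len 475.9593482641138 deg 39.76455446751541
[ 354.68490671 -194.99348515  390.78838325]
```

```bash
python3 -m handwheel '{"delta_pos":[[0.74,-0.93,0.0],[0.74,-0.93,0.0],[0.74,-0.93,0.0],[0.74,-0.93,0.0],[0.74,-0.93,0.0]],"delta_rot":[[0,0,0],[0,0,0],[0,0,0],[0,0,0],[0,0,0]]}' -1
python3 -m handwheel '{"delta_pos":[[0.736,-0.935,0.07],[0.736,-0.935,0.07],[0.736,-0.935,0.07],[0.736,-0.935,0.07],[0.736,-0.935,0.07]],"delta_rot":[[-0.019,0.082,0.072],[-0.019,0.082,0.072],[-0.019,0.082,0.072],[-0.019,0.082,0.072],[-0.019,0.082,0.072]]}'
python3 -m handwheel '{"delta_pos":[[0,0,0],[0,0,0],[0,0,0]],"delta_rot":[[0,0,0],[0,0,0],[0,0,0]]}'
cat > look.py <<'E'
from h import *
import sys
p,R=pose();print(p.round(1),R[:,2].round(3))
f=manip.grab_frame("wrist");n=sys.argv[1]
cv2.imwrite(f"pics/{n}.png",f["frame"][:,:,::-1]);P=cloud(f,p,R);np.save(f"pics/{n}.npy",P)
if n=="w1":print(np.array(f["T_tool_cam"]).round(3).tolist(),f["fx"])
for l in sys.argv[2:]:
  for r in manip.mark_of("wrist",l)[:3]:
    if r["p"]<.2:continue
    a,b=[int(round(v)) for v in r["point"]];print(l,round(r["p"],2),(a,b),P[np.clip(a,0,479),np.clip(b,0,639)].round(1))
E
python3 look.py w1 stone_face foot_stop top_stop
```

```text
clock: 2.6
eef_pos: [259.9, -409.8, 404.9]
eef_rot: [3.141, -0.0, 0.253]
ft_force: [1.1, 0.0, -0.1]
finger_gap: 0.999
gripper_force: 0.0
clock: 3.1
eef_pos: [350.6, -241.9, 386.3]
eef_rot: [3.127, -0.439, -0.143]
ft_force: [0.4, -0.6, 0.2]
finger_gap: 1.003
gripper_force: 0.0
clock: 3.4
eef_pos: [350.1, -244.4, 385.6]
eef_rot: [3.128, -0.435, -0.143]
ft_force: [0.0, -0.2, -0.5]
finger_gap: 1.002
gripper_force: 0.0
[ 350.1 -244.4  385.6] [ 0.415 -0.074 -0.907]
[[-0.0, -0.957, -0.289, 73.316], [1.0, -0.0, -0.001, 1.089], [0.001, -0.289, 0.957, 30.871], [0.0, 0.0, 0.0, 1.0]] 425.31360864673326
stone_face 0.66 (152, 267) [ 530.9 -236.8  114.8]
foot_stop 0.71 (274, 268) [ 453.7 -221.7   67.3]
top_stop 0.82 (8, 271) [ 603.8 -253.8  156.3]
```

View pics/w1.png

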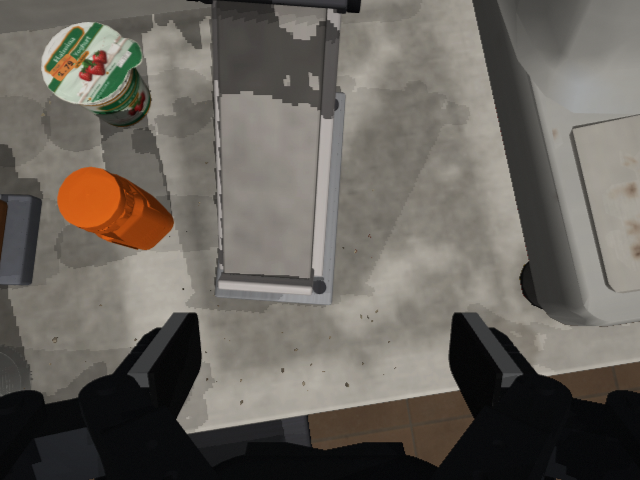

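The wrist view shows the stone's edges clearly. The foot stop is at about (274,268), and the top stop bar is at the upper edge (8,271).

Run:
```python
from h import *
P=np.load("pics/w1.npy");x,y,z=P[...,0],P[...,1],P[...,2]
v,u=np.mgrid[:480,:640]
m=(v>105)&(v<265)&(u>228)&(u<305);F=P[m];F=F[~np.isnan(F[:,0])]
c=np.median(F,0)
for _ in range(3):
    n=np.linalg.svd(F-F.mean(0))[2][2];n*=np.sign(n[2]);c=F.mean(0);F=F[abs((F-c)@n)<2]
print("n",n.round(3),np.degrees(np.arccos(n[2])),"yaw",np.arctan2(-n[1],-n[0]))
X=np.array([0,0,1.])-n*n[2];X/=np.linalg.norm(X);Y=np.cross(n,X)
m=(x>380)&(x<680)&(y>-330)&(y<-150)&(z>40)
Q=P[m];h=(Q-c)@n;L=(Q-c)@np.c_[X,Y]
print("height hist",np.histogram(h,np.arange(-30,20,2)))
T=L[abs(h)<2.5];T=T[(abs(T[:,1])<60)]
# left/right edges per x bin
for a in range(-90,90,15):
    t=T[(T[:,0]>a)&(T[:,0]<a+15)]
    if len(t)>5:print(a+7,np.percentile(t[:,1],[1,99]).round(1),len(t))
S=(h>6)&(h<13)
for s in(S&(L[:,0]<0),S&(L[:,0]>0)):
    t=L[s];
    if len(t):print("stop",len(t),np.percentile(t,[2,98],axis=0).round(1).tolist(),np.polyfit(t[:,1],t[:,0],1))
print("c",c.round(1),X,Y)
# same on top camera
P=np.load("pics/top0.npy");Q=P[(P[...,0]>380)&(P[...,0]<680)&(P[...,1]>-330)&(P[...,1]<-150)&(P[...,2]>40)];h=(Q-c)@n;L=(Q-c)@np.c_[X,Y]
S=(h>6)&(h<14)
for s in(S&(L[:,0]<0),S&(L[:,0]>0)):
    t=L[s];print("top stop",len(t),np.percentile(t,[2,98],axis=0).round(1).tolist(),np.polyfit(t[:,1],t[:,0],1))
T=L[abs(h)<3]
for a in range(-90,105,30):
    t=T[(T[:,0]>a)&(T[:,0]<a+30)]
    if len(t)>5:print(a+15,np.percentile(t[:,1],[2,98]).round(1),len(t))
S=slope(-.21);plan(np.array([533,-233,115])-20*S[:,0]+330*S[:,2],S@FLIP);print(manip.read_state()["joint_pos"])
```

```text
n [-0.487  0.107  0.867] 29.936390000135493 yaw -0.21571291454209132
height hist (array([    0,     0,    79,  2392,  2106,    26,    24,    41,    31,
          34,    39,    62,    66,   250, 13707, 13138,   218,   170,
         220,   919,   482,     4,     0,     0]), array([-30, -28, -26, -24, -22, -20, -18, -16, -14, -12, -10,  -8,  -6,
        -4,  -2,   0,   2,   4,   6,   8,  10,  12,  14,  16,  18]))
-68 [-33.6  31.9] 1164
-53 [-32.9  31.1] 1648
-38 [-33.   31.5] 1728
-23 [-33.   31.1] 1832
-8 [-33.   31.2] 1925
7 [-33.   31.2] 2049
22 [-33.   31.2] 2179
37 [-33.1  31.3] 2300
52 [-33.1  31.1] 2446
67 [-33.1  31.2] 2596
82 [-33.1  31.1] 2766
stop 1041 [[-76.9, -33.8], [-69.2, 32.4]] [ 1.14076642e-03 -7.24520984e+01]
stop 584 [[111.2, -44.8], [114.7, 17.0]] [-2.87697133e-02  1.11903434e+02]
c [ 510.7 -232.2  102.3] [ 0.84649616 -0.18548613  0.49903823] [2.14043875e-01 9.76824047e-01 1.38777878e-17]
top stop 88 [[-76.1, -32.8], [-68.0, 33.5]] [-6.85148654e-03 -7.19183858e+01]
top stop 245 [[112.6, -42.0], [126.3, 43.7]] [4.95586258e-03 1.19608063e+02]
-75 [-31.2  33.7] 96
-45 [-30.3  32.4] 279
-15 [-31.   31.9] 282
15 [-31.1  31.6] 282
45 [-30.6  32. ] 308
75 [-30.3  32.4] 318
105 [-31.4  46.8] 230
dpos [ 0.0008 -0.2499 -0.0329] drot [-0.0026  0.0141  0.0092] len 50.41153042707591 deg 6.132798382467827
[ 0.74329433 -0.29300662 -0.09476046  2.14517592 -0.27836692  0.91347455
 -0.9428354 ]
```

```bash
cat >> h.py <<'E'
C=np.array([532.6,-237.5,115.2]);S=slope(-.2157)
E
python3 - <<'E'
from h import *
plan(C-55*S[:,0]+225*S[:,2],S@FLIP);print(C-55*S[:,0]+225*S[:,2])
E
```

```text
dpos [-0.1252 -0.232   0.5055] drot [-0.003   0.0141  0.0101] len 114.02268020003739 deg 6.336613606651426
[ 376.17935782 -203.22687538  282.55571585]
```

```bash
python3 -m handwheel '{"delta_pos":[[-0.125,-0.232,0.505],[-0.125,-0.232,0.505],[-0.125,-0.232,0.505],[-0.125,-0.232,0.505],[-0.125,-0.232,0.505]],"delta_rot":[[-0.003,0.014,0.01],[-0.003,0.014,0.01],[-0.003,0.014,0.01],[-0.003,0.014,0.01],[-0.003,0.014,0.01]]}'
python3 - <<'E'
from h import *
plan(C-55*S[:,0]+225*S[:,2],S@FLIP);print(manip.read_state()["joint_pos"].round(3))
E
```

```text
clock: 4.1
eef_pos: [377.0, -202.7, 283.3]
eef_rot: [3.141, -0.524, -0.213]
ft_force: [0.4, 0.3, 0.2]
finger_gap: 0.997
gripper_force: 0.0
dpos [-0.0048  0.0033  0.0018] drot [-0.0002 -0.0001  0.0003] len 1.2193440859740945 deg 0.1346996659238619
[ 0.706 -0.218 -0.194  2.321 -0.358  0.556 -1.019]
```

```bash
cat >> h.py <<'E'
def down(yaw): return Ro.from_euler('Z',yaw).as_matrix()@FLIP
def chain(*wp):
    p,R0=pose()
    for pos,R in wp:
        pos=np.array(pos,float);d=R0.T@(pos-p)/200;r=Ro.from_matrix(R0.T@R).as_rotvec()/2/np.pi
        print("dpos",d.round(4).tolist(),"drot",r.round(4).tolist(),"mm",round(np.linalg.norm(d)*200),"deg",round(np.linalg.norm(r)*360));p,R0=pos,R
E
python3 - <<'E'
from h import *
P=np.load("pics/top0.npy");x,y,z=P[...,0],P[...,1],P[...,2]
Q=P[(x>400)&(x<600)&(y>190)&(y<345)&(z>12)&(z<20)];r=cv2.minAreaRect(Q[:,:2].astype(np.float32));print("tray",len(Q),r)
chain(([450,-120,410],down(0)),([480,80,410],down(.1)),([480,262,400],down(.18)))
E
```

```text
tray 288 ((495.58026123046875, 286.6339416503906), (161.6602020263672, 141.4463653564453), 11.324478149414062)
dpos [0.5502, -0.4814, -0.4135] drot [0.0089, -0.0831, -0.0332] mm 168 deg 32
dpos [0.15, -1.0, 0.0] drot [0.0, 0.0, -0.0159] mm 202 deg 6
dpos [0.0908, -0.9055, 0.05] drot [0.0, 0.0, -0.0127] mm 182 deg 5
```

```bash
python3 -m handwheel '{"delta_pos":[[0.55,-0.48,-0.413],[0.55,-0.48,-0.413],[0.55,-0.48,-0.413],[0.55,-0.48,-0.413],[0.55,-0.48,-0.413]],"delta_rot":[[0.009,-0.083,-0.033],[0.009,-0.083,-0.033],[0.009,-0.083,-0.033],[0.009,-0.083,-0.033],[0.009,-0.083,-0.033]]}' &&
python3 -m handwheel '{"delta_pos":[[0.15,-1.0,0.0],[0.15,-1.0,0.0],[0.15,-1.0,0.0],[0.15,-1.0,0.0],[0.15,-1.0,0.0]],"delta_rot":[[0,0,-0.016],[0,0,-0.016],[0,0,-0.016],[0,0,-0.016],[0,0,-0.016]]}' &&
python3 -m handwheel '{"delta_pos":[[0.09,-0.905,0.05],[0.09,-0.905,0.05],[0.09,-0.905,0.05],[0.09,-0.905,0.05],[0.09,-0.905,0.05]],"delta_rot":[[0,0,-0.013],[0,0,-0.013],[0,0,-0.013],[0,0,-0.013],[0,0,-0.013]]}' | head -3
python3 look.py w2 tray spice_jar
python3 - <<'E'
from h import *
P=np.load("pics/w2.npy");x,y,z=P[...,0],P[...,1],P[...,2]
Q=P[(x>380)&(x<640)&(y>170)&(y<370)&(z>12.5)&(z<19)];r=cv2.minAreaRect(Q[:,:2].astype(np.float32));print("tray",len(Q),r)
Q=P[(x>450)&(x<580)&(y>200)&(y<330)&(z>95)&(z<112)];print("jar",len(Q),cv2.minEnclosingCircle(Q[:,:2].astype(np.float32)),Q.mean(0))
E
```

```text
clock: 4.6
eef_pos: [452.7, -118.6, 413.4]
eef_rot: [3.142, -0.007, 0.004]
ft_force: [0.0, 0.2, -0.7]
finger_gap: 1.004
gripper_force: 0.0
clock: 5.1
eef_pos: [479.0, 86.5, 409.7]
eef_rot: [-3.138, -0.004, 0.109]
ft_force: [0.1, 0.3, -0.6]
finger_gap: 1.0
gripper_force: 0.0
clock: 5.6
eef_pos: [478.0, 266.0, 399.1]
eef_rot: [-3.137, -0.001, 0.188]
[478.  266.  399.1] [ 0.     0.005 -1.   ]
spice_jar 0.87 (273, 209) [409.  349.3  46. ]
spice_jar 0.68 (164, 331) [520.3 270.6 104.7]
tray 3050 ((487.17388916015625, 266.4242248535156), (168.09634399414062, 225.1734161376953), 74.96430206298828)
jar 3826 ((509.8767395019531, 266.2593688964844), 22.079225540161133) [510.58038776 266.50607043 104.2788023 ]
```

View pics/w2.png

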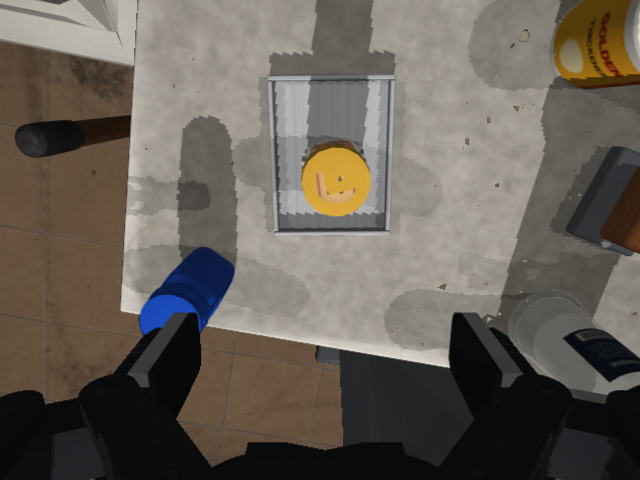

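Yellow cap at (180,336), standing in the tray, so this is the right jar. Tray corners are at about (78,268), (77,394), (232,389) and (234,276).

Run:
```python
from h import *
f=manip.grab_frame("wrist");p,R=pose();T=np.array(f["T_tool_cam"]);print(p)
W=[]
for v,u in((78,268),(77,394),(232,389),(234,276)):
    d=R@T[:3,:3]@np.array([(u-f["cx"])/f["fx"],(v-f["cy"])/f["fy"],1]);o=R@T[:3,3]+p
    W.append(o+d*(16-o[2])/d[2])
W=np.array(W);print(W.round(1));r=cv2.minAreaRect(W[:,:2].astype(np.float32));print(r,W.mean(0))
a=W[0]-W[3];b=W[1]-W[2];print("yaw",np.arctan2(a[1],a[0]),np.arctan2(b[1],b[0]))
chain(([510,266.3,330],down(.18)),([510,266.3,230],down(.18)))
```

```text
[480.08231855 260.37158068 399.17401103]
[[568.9 320.3  16. ]
 [587.  224.2  16. ]
 [464.4 200.4  16. ]
 [445.3 295.9  16. ]]
((516.5740966796875, 260.1220397949219), (125.99886322021484, 97.78648376464844), 11.196274757385254) [516.39062776 260.20724526  16.        ]
yaw 0.19541168003211193 0.19159402773159967
dpos [0.1523, -0.0027, 0.346] drot [0.0001, -0.0001, -0.0001] mm 76 deg 0
dpos [0.0, 0.0, 0.5] drot [0.0, 0.0, 0.0] mm 100 deg 0
```

```bash
python3 -m handwheel '{"delta_pos":[[0.15,0,0.345],[0.15,0,0.345],[0.15,0,0.345],[0.15,0,0.345]],"delta_rot":[[0,0,0],[0,0,0],[0,0,0],[0,0,0]]}' &&
python3 -m handwheel '{"delta_pos":[[0,0,0.25],[0,0,0.5],[0,0,0.5],[0,0,0.5]],"delta_rot":[[0,0,0],[0,0,0],[0,0,0],[0,0,0]]}' &&
python3 -m handwheel '{"delta_pos":[[0,0,0],[0,0,0],[0,0,0],[0,0,0],[0,0,0]],"delta_rot":[[0,0,0],[0,0,0],[0,0,0],[0,0,0],[0,0,0]]}' 1 40
python3 -m handwheel '{"delta_pos":[[0,0,0],[0,0,0],[0,0,0]],"delta_rot":[[0,0,0],[0,0,0],[0,0,0]]}'
python3 - <<'E'
from h import *
p,_=pose();z=p[2]
chain(([p[0],p[1],z+70],down(.18)),([534,158,z+70],down(.18)),([534,158,z-3],down(.18)))
E
```

```text
clock: 6.2
eef_pos: [509.0, 267.1, 330.9]
eef_rot: [-3.141, 0.0, 0.181]
ft_force: [-0.2, 1.6, 1.4]
finger_gap: 0.999
gripper_force: 0.0
clock: 6.6
eef_pos: [509.0, 268.8, 232.5]
eef_rot: [-3.14, -0.001, 0.183]
ft_force: [0.3, 0.8, 0.7]
finger_gap: 1.004
gripper_force: 0.0
clock: 7.1
eef_pos: [509.7, 268.8, 233.0]
eef_rot: [-3.141, -0.004, 0.183]
ft_force: [-0.3, -2.3, 8.2]
finger_gap: 0.519
gripper_force: 39.5
clock: 7.4
eef_pos: [509.7, 268.8, 233.0]
eef_rot: [-3.141, -0.004, 0.183]
ft_force: [0.6, -1.5, 7.0]
finger_gap: 0.516
gripper_force: 39.5
dpos [0.0013, -0.0002, -0.35] drot [-0.0001, -0.0006, 0.0005] mm 70 deg 0
dpos [0.0202, 0.567, 0.0] drot [0.0, 0.0, 0.0] mm 113 deg 0
dpos [0.0, 0.0, 0.365] drot [0.0, 0.0, 0.0] mm 73 deg 0
```

```bash
python3 -m handwheel '{"delta_pos":[[0,0,-0.35],[0,0,-0.35],[0,0,-0.35],[0,0,-0.35]],"delta_rot":[[0,0,0],[0,0,0],[0,0,0],[0,0,0]]}' &&
python3 -m handwheel '{"delta_pos":[[0.02,0.567,0],[0.02,0.567,0],[0.02,0.567,0],[0.02,0.567,0],[0.02,0.567,0]],"delta_rot":[[0,0,0],[0,0,0],[0,0,0],[0,0,0],[0,0,0]]}' &&
python3 -m handwheel '{"delta_pos":[[0,0,0.2],[0,0,0.32],[0,0,0.33],[0,0,0.33],[0,0,0.33]],"delta_rot":[[0,0,0],[0,0,0],[0,0,0],[0,0,0],[0,0,0]]}'
```

```text
clock: 7.8
eef_pos: [508.6, 268.5, 300.9]
eef_rot: [-3.141, -0.001, 0.183]
ft_force: [0.5, -1.3, -1.7]
finger_gap: 0.517
gripper_force: 41.3
clock: 8.3
eef_pos: [532.7, 158.1, 299.4]
eef_rot: [-3.139, 0.002, 0.183]
ft_force: [-0.3, 0.5, -2.2]
finger_gap: 0.515
gripper_force: 41.4
clock: 8.8
eef_pos: [533.6, 159.2, 235.8]
eef_rot: [-3.14, -0.002, 0.185]
ft_force: [-0.2, -0.4, -2.0]
finger_gap: 0.519
gripper_force: 41.4
```

```bash
python3 -m handwheel '{"delta_pos":[[0,0,0.02],[0,0,0.025],[0,0,0.025]],"delta_rot":[[0,0,0],[0,0,0],[0,0,0]]}' | sed -n 2,4p
python3 -m handwheel '{"delta_pos":[[0,0,0.008],[0,0,0.008]],"delta_rot":[[0,0,0],[0,0,0]]}' | sed -n 2,4p
```

```text
eef_pos: [533.3, 157.9, 229.8]
eef_rot: [-3.141, -0.001, 0.183]
ft_force: [0.1, -0.7, -1.4]
eef_pos: [533.7, 157.9, 229.1]
eef_rot: [-3.141, -0.001, 0.183]
ft_force: [-1.8, -0.9, 5.0]
```

```bash
python3 -m handwheel '{"delta_pos":[[0,0,0],[0,0,0],[0,0,0],[0,0,0],[0,0,0]],"delta_rot":[[0,0,0],[0,0,0],[0,0,0],[0,0,0],[0,0,0]]}' -1 | tail -2
python3 -m handwheel '{"delta_pos":[[0,0,-0.2],[0,0,-0.45],[0,0,-0.7],[0,0,-0.9],[0,0,-0.9]],"delta_rot":[[0,0,0],[0,0,0],[0,0,0],[0,0,0],[0,0,0]]}' | sed -n 2,4p
python3 - <<'E'
from h import *
chain(([440,150,420],down(-.17)),([440,150,420],down(-.17)))
E
```

```text
finger_gap: 1.003
gripper_force: 0.0
eef_pos: [534.5, 159.0, 414.2]
eef_rot: [-3.141, -0.011, 0.183]
ft_force: [-0.1, 0.9, -0.2]
dpos [-0.4725, -0.042, -0.0341] drot [-0.0005, -0.0017, 0.0562] mm 95 deg 20
dpos [0.0, 0.0, 0.0] drot [0.0, 0.0, 0.0] mm 0 deg 0
```

```bash
python3 -m handwheel '{"delta_pos":[[-0.47,-0.04,-0.03],[-0.47,-0.04,-0.03],[-0.47,-0.04,-0.03],[-0.47,-0.04,-0.03],[-0.47,-0.04,-0.03]],"delta_rot":[[0,0,0.056],[0,0,0.056],[0,0,0.056],[0,0,0.056],[0,0,0.056]]}' >/dev/null
python3 -m handwheel '{"delta_pos":[[0,0,0],[0,0,0]],"delta_rot":[[0,0,0],[0,0,0]]}' | sed -n 2,3p
python3 look.py w3 tray block spice_jar
python3 - <<'E'
from h import *
P=np.load("pics/w3.npy");x,y,z=P[...,0],P[...,1],P[...,2]
def rect(n,m,pr=None):
    Q=P[m];k=np.isfinite(Q[:,0]);Q=Q[k]
    # largest component by pixels
    mm=np.zeros(m.shape,np.uint8);mm[m]=1;nn,l,st,_=cv2.connectedComponentsWithStats(cv2.morphologyEx(mm,cv2.MORPH_CLOSE,np.ones((3,3))))
    if nn>1:
        i=1+np.argmax(st[1:,4]);Q=P[m&(l==i)]
    print(n,len(Q),cv2.minAreaRect(Q[:,:2].astype(np.float32)),"z",np.median(Q[:,2]))
rect("grip",(x>440)&(x<610)&(y>-50)&(y<80)&(z>46)&(z<62))
rect("sole",(x>440)&(x<610)&(y>-60)&(y<100)&(z>10)&(z<62))
rect("traywall",(x>420)&(x<620)&(y>190)&(y<340)&(z>10)&(z<22))
rect("trayall",(x>420)&(x<620)&(y>190)&(y<340)&(z>2.8)&(z<22))
rect("jar",(x>470)&(x<590)&(y>110)&(y<210)&(z>90)&(z<112))
E
```

```text
eef_pos: [440.1, 148.3, 413.4]
eef_rot: [-3.139, 0.002, -0.168]
[440.1 148.3 413.4] [-0.001  0.002 -1.   ]
tray 0.91 (134, 174) [514.9 268.    3.8]
tray 0.27 (89, 299) [527.7 149.6 100. ]
spice_jar 0.9 (280, 121) [400.7 338.3  32.3]
spice_jar 0.85 (45, 616) [522.  -83.2  40.4]
spice_jar 0.64 (87, 297) [529.  150.5 100.6]
grip 3255 ((524.4998779296875, 18.1632080078125), (25.042821884155273, 65.55284118652344), 79.91712951660156) z 53.316982488457256
sole 7803 ((525.06298828125, 18.387821197509766), (58.59382629394531, 79.65148162841797), 80.4438705444336) z 27.532944128516192
traywall 3375 ((514.4200439453125, 269.1075439453125), (130.1739959716797, 100.8119888305664), 11.356585502624512) z 15.425525211676131
trayall 18424 ((514.4200439453125, 269.1075439453125), (130.1739959716797, 100.8119888305664), 11.356585502624512) z 4.341545067667823
jar 4051 ((533.1755981445312, 155.03591918945312), (43.83235549926758, 42.90488815307617), 49.924072265625) z 100.38848062974427
```

View pics/w3.png

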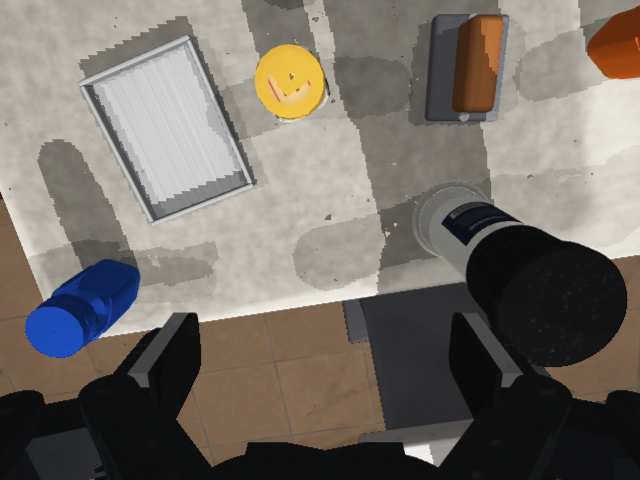

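The jar is upright beside the tray at (80,290), and the tray at (130,168) is empty. The block at (68,466) is still untouched. Next I'll grasp it.

Run:
```python
from h import *
chain(([524.8,18.3,330],down(-.171)),([524.8,18.3,194],down(-.171)))
```

```text
dpos [0.5289, 0.5708, 0.4164] drot [-0.0003, 0.0002, 0.0004] mm 177 deg 0
dpos [0.0, 0.0, 0.68] drot [0.0, 0.0, 0.0] mm 136 deg 0
```

```bash
python3 -m handwheel '{"delta_pos":[[0.529,0.571,0.416],[0.529,0.571,0.416],[0.529,0.571,0.416],[0.529,0.571,0.416],[0.529,0.571,0.416]],"delta_rot":[[0,0,0],[0,0,0],[0,0,0],[0,0,0],[0,0,0]]}' | sed -n 2,4p
python3 -m handwheel '{"delta_pos":[[0,0,0.25],[0,0,0.45],[0,0,0.6],[0,0,0.66],[0,0,0.66]],"delta_rot":[[0,0,0],[0,0,0],[0,0,0],[0,0,0],[0,0,0]]}' | sed -n 2,4p
python3 - <<'E'
from h import *
chain(([524.8,18.3,194],down(-.171)))
E
```

```text
eef_pos: [525.3, 13.7, 327.6]
eef_rot: [-3.141, 0.005, -0.175]
ft_force: [-0.6, 0.1, -0.3]
eef_pos: [523.9, 19.0, 197.5]
eef_rot: [-3.14, 0.003, -0.167]
ft_force: [-0.3, -0.0, -0.4]
dpos [0.005, 0.0028, 0.0177] drot [-0.0002, 0.0005, 0.0006] mm 4 deg 0
```

```bash
python3 -m handwheel '{"delta_pos":[[0.005,0.002,0.015],[0.005,0.002,0.015],[0.005,0.002,0.015]],"delta_rot":[[0,0,0],[0,0,0],[0,0,0]]}' | sed -n 2,4p
python3 -m handwheel '{"delta_pos":[[0,0,0],[0,0,0],[0,0,0],[0,0,0],[0,0,0]],"delta_rot":[[0,0,0],[0,0,0],[0,0,0],[0,0,0],[0,0,0]]}' 1 100
python3 -m handwheel '{"delta_pos":[[0,0,0],[0,0,0],[0,0,0],[0,0,0],[0,0,0]],"delta_rot":[[0,0,0],[0,0,0],[0,0,0],[0,0,0],[0,0,0]]}'
```

```text
eef_pos: [526.2, 17.8, 196.9]
eef_rot: [-3.14, -0.002, -0.169]
ft_force: [-0.2, 1.0, 0.3]
clock: 13.0
eef_pos: [525.6, 17.9, 195.8]
eef_rot: [-3.14, -0.0, -0.168]
ft_force: [-0.4, 0.9, 3.0]
finger_gap: 0.266
gripper_force: 99.1
clock: 13.5
eef_pos: [525.6, 18.0, 195.8]
eef_rot: [-3.14, -0.0, -0.168]
ft_force: [-1.5, 1.1, 6.0]
finger_gap: 0.263
gripper_force: 99.3
```

Run:
```python
from h import *
p,_=pose();print(C-50*S[:,0]+236*S[:,2])
chain(([p[0],p[1],350],down(-.171)),([430,-120,380],S@FLIP),(C-50*S[:,0]+236*S[:,2],S@FLIP),(C-50*S[:,0]+204*S[:,2],S@FLIP))
```

```text
[ 375.03659452 -202.97648599  294.58199529]
dpos [0.0002, -0.001, -0.771] drot [-0.0002, -0.0, 0.0004] mm 154 deg 0
dpos [-0.3538, 0.7611, -0.15] drot [-0.0019, 0.0833, 0.007] mm 171 deg 30
dpos [-0.3691, 0.4641, 0.28] drot [0.0, 0.0, 0.0] mm 131 deg 0
dpos [-0.0, -0.0, 0.16] drot [0.0, 0.0, 0.0] mm 32 deg 0
```

```bash
python3 -m handwheel '{"delta_pos":[[0,0,-0.2],[0,0,-0.45],[0,0,-0.7],[0,0,-0.77],[0,0,-0.77]],"delta_rot":[[0,0,0],[0,0,0],[0,0,0],[0,0,0],[0,0,0]]}' | sed -n 2,4p
python3 -m handwheel '{"delta_pos":[[-0.07,0.15,-0.03],[-0.14,0.3,-0.06],[-0.22,0.46,-0.09],[-0.3,0.62,-0.12],[-0.354,0.761,-0.15]],"delta_rot":[[0,0.017,0.002],[0,0.034,0.003],[-0.001,0.051,0.004],[-0.001,0.068,0.006],[-0.002,0.083,0.007]]}' | sed -n 2,4p
python3 -m handwheel '{"delta_pos":[[0,0,0],[0,0,0]],"delta_rot":[[0,0,0],[0,0,0]]}'
python3 - <<'E'
from h import *
chain((C-50*S[:,0]+236*S[:,2],S@FLIP))
E
```

```text
eef_pos: [525.8, 17.5, 350.7]
eef_rot: [-3.141, -0.003, -0.169]
ft_force: [-0.6, 0.0, -5.9]
eef_pos: [426.9, -122.3, 374.9]
eef_rot: [-3.141, -0.517, -0.217]
ft_force: [-9.1, 0.8, 13.0]
clock: 14.7
eef_pos: [428.4, -121.1, 375.2]
eef_rot: [-3.139, -0.513, -0.217]
ft_force: [0.1, 0.5, -4.2]
finger_gap: 0.264
gripper_force: 100.6
dpos [-0.3477, 0.4581, 0.2654] drot [-0.0003, 0.0017, -0.0002] mm 127 deg 1
```

```bash
python3 -m handwheel '{"delta_pos":[[-0.1,0.13,0.08],[-0.2,0.27,0.16],[-0.3,0.4,0.23],[-0.348,0.458,0.265],[-0.348,0.458,0.265]],"delta_rot":[[0,0.002,0],[0,0.002,0],[0,0.002,0],[0,0.002,0],[0,0.002,0]]}' | sed -n 2,4p
python3 -m handwheel '{"delta_pos":[[0,0,0],[0,0,0],[0,0,0]],"delta_rot":[[0,0,0],[0,0,0],[0,0,0]]}' | sed -n 1,4p
python3 look.py w4 foot_stop
cat > st.py <<'E'
from h import *
p,R=pose();s=manip.read_state();q=S.T@(p-C)
b=S.T@(p+R[:,2]*195.8-C)
print("t",round(s["clock"],1),"block in face",b.round(1),"rotvec vs slope",(Ro.from_matrix((S@FLIP).T@R).as_rotvec()).round(3),"force face axes",(S.T@np.array(s["ft_force"])).round(1),"grip",s["gripper_force"],"q",np.round(s["joint_pos"],2))
E
python3 st.py
```

```text
eef_pos: [375.8, -202.5, 294.6]
eef_rot: [-3.138, -0.525, -0.216]
ft_force: [0.8, 0.3, -5.5]
clock: 15.5
eef_pos: [378.5, -202.1, 299.4]
eef_rot: [3.141, -0.535, -0.211]
ft_force: [-0.6, 0.1, -4.6]
[ 378.5 -202.1  299.4] [ 0.498 -0.107 -0.86 ]
t 15.6 block in face [-43.    1.5  42.9] rotvec vs slope [ 0.001  0.011 -0.003] force face axes [-2.1  0.3 -4.1] grip 100.65145254135132 q [ 0.69 -0.24 -0.18  2.31 -0.35  0.58 -1.03]
```

View pics/w4.png

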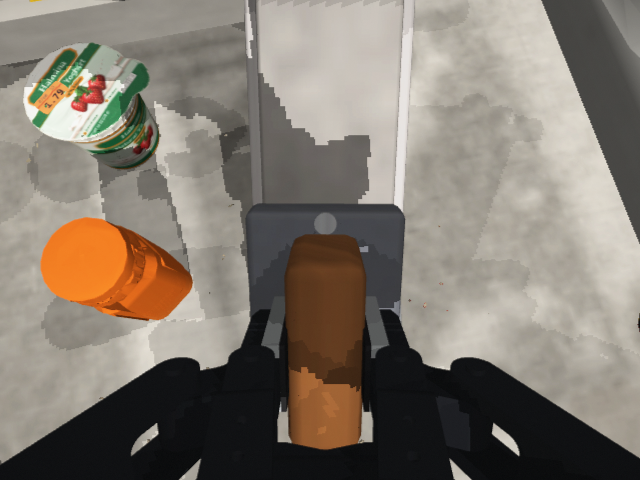

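The block is aligned over the lower stone: sole at about (215,325), stone edges at columns 250 and 405. I'll lower to just above the face.

```bash
python3 -m handwheel '{"delta_pos":[[-0.04,0.007,0.06],[-0.04,0.007,0.12],[-0.04,0.007,0.16],[-0.04,0.007,0.16],[-0.04,0.007,0.16]],"delta_rot":[[0,-0.002,0],[0,-0.002,0],[0,-0.002,0],[0,-0.002,0],[0,-0.002,0]]}' >/dev/null
python3 st.py
python3 -m handwheel '{"delta_pos":[[0,0,0],[0,0,0],[0,0,0]],"delta_rot":[[0,0,0],[0,0,0],[0,0,0]]}' >/dev/null
python3 st.py
```

```text
t 16.1 block in face [-54.5  -0.4  10.2] rotvec vs slope [ 0.002 -0.003 -0.001] force face axes [-1.6 -0.3 -4.5] grip 100.78748345375061 q [ 0.68 -0.17 -0.18  2.32 -0.35  0.51 -1.02]
t 16.4 block in face [-53.6  -0.6  10.7] rotvec vs slope [ 0.001 -0.002 -0.002] force face axes [-2.5 -0.3 -3.7] grip 100.78752279281616 q [ 0.68 -0.17 -0.18  2.32 -0.35  0.51 -1.02]
```

```bash
python3 -m handwheel '{"delta_pos":[[0.023,-0.003,0],[0.023,-0.003,0.01],[0.023,-0.003,0.025]],"delta_rot":[[0,0,0],[0,0,0],[0,0,0]]}' >/dev/null
python3 st.py
python3 -m handwheel '{"delta_pos":[[0,0,0.015],[0,0,0.025],[0,0,0.025]],"delta_rot":[[0,0,0],[0,0,0],[0,0,0]]}' >/dev/null
python3 st.py
```

```text
t 16.7 block in face [-48.8   0.1   5.5] rotvec vs slope [ 0.001 -0.002 -0.002] force face axes [-1.8 -0.2 -3.7] grip 100.78749060630798 q [ 0.68 -0.15 -0.19  2.31 -0.35  0.5  -1.03]
t 17.0 block in face [-49.9   0.3   0.1] rotvec vs slope [ 0.002 -0.003 -0.001] force face axes [-3.3  0.5 -1.9] grip 101.11598253250122 q [ 0.68 -0.14 -0.19  2.31 -0.35  0.49 -1.03]
```

```bash
python3 -m handwheel '{"delta_pos":[[0,0,0.01],[0,0,0.02],[0,0,0.02]],"delta_rot":[[0,0,0],[0,0,0],[0,0,0]]}' >/dev/null
python3 st.py
python3 -m handwheel '{"delta_pos":[[0,0,0.01],[0,0,0.015],[0,0,0.015]],"delta_rot":[[0,0,0],[0,0,0],[0,0,0]]}' >/dev/null
python3 st.py
```

```text
t 17.3 block in face [-49.8   0.2  -3.7] rotvec vs slope [ 0.002 -0.003 -0.001] force face axes [-5.   1.5  3.3] grip 101.49518251419067 q [ 0.68 -0.13 -0.19  2.31 -0.35  0.48 -1.03]
t 17.6 block in face [-49.9   0.2  -6.5] rotvec vs slope [ 0.002 -0.003 -0.001] force face axes [-5.2  1.7  5.1] grip 101.95547461509705 q [ 0.68 -0.12 -0.19  2.31 -0.35  0.47 -1.03]
```

```bash
python3 -m handwheel '{"delta_pos":[[0.02,0.001,0.004],[0.05,0.001,0.004],[0.08,0.001,0.004],[0.1,0.001,0.004],[0.1,0.001,0.004]],"delta_rot":[[0,0,0],[0,0,0],[0,0,0],[0,0,0],[0,0,0]]}' >/dev/null
python3 st.py
```

```text
t 18.1 block in face [-30.3  -0.1  -7.3] rotvec vs slope [ 0.002 -0.004 -0.001] force face axes [-6.2  2.3  6.5] grip 102.1242892742157 q [ 0.68 -0.09 -0.21  2.26 -0.32  0.49 -1.07]
```

```bash
python3 -m handwheel '{"delta_pos":[[0.03,0,0],[0.06,0,0],[0.09,0,0],[0.12,0,0],[0.12,0,0]],"delta_rot":[[0,0,0],[0,0,0],[0,0,0],[0,0,0],[0,0,0]]}' >/dev/null
python3 st.py
```

```text
t 18.6 block in face [-5.9 -0.2 -7.3] rotvec vs slope [ 0.001 -0.004 -0.001] force face axes [-5.9  1.5  5.2] grip 102.17780470848083 q [ 0.68 -0.07 -0.22  2.21 -0.28  0.51 -1.12]
```

```bash
python3 -m handwheel '{"delta_pos":[[0.03,0,0],[0.06,0,0],[0.09,0,0],[0.12,0,0],[0.12,0,0]],"delta_rot":[[0,0,0],[0,0,0],[0,0,0],[0,0,0],[0,0,0]]}' >/dev/null
python3 st.py
```

```text
t 19.1 block in face [18.2 -0.2 -7.3] rotvec vs slope [ 0.001 -0.004 -0.001] force face axes [-5.3  0.8  4.9] grip 102.24146604537964 q [ 0.67 -0.04 -0.23  2.16 -0.25  0.53 -1.16]
```

```bash
python3 -m handwheel '{"delta_pos":[[0.03,0,0],[0.06,0,0],[0.09,0,0],[0.11,0,0],[0.11,0,0]],"delta_rot":[[0,0,0],[0,0,0],[0,0,0],[0,0,0],[0,0,0]]}' >/dev/null
python3 st.py
python3 -m handwheel '{"delta_pos":[[0.01,0,0],[0.02,0,0],[0.02,0,0]],"delta_rot":[[0,0,0],[0,0,0],[0,0,0]]}' >/dev/null
python3 st.py
```

```text
t 19.6 block in face [39.8 -0.2 -7.4] rotvec vs slope [ 0.001 -0.004 -0.001] force face axes [-6.9  0.3  5.3] grip 102.27217555046082 q [ 0.67 -0.01 -0.24  2.11 -0.21  0.55 -1.2 ]
t 19.9 block in face [42.9 -0.2 -7.5] rotvec vs slope [ 0.002 -0.005 -0.001] force face axes [-7.9  0.7  6.5] grip 102.27986097335815 q [ 0.67 -0.01 -0.24  2.1  -0.21  0.55 -1.2 ]
```

```bash
for i in 1 2; do python3 -m handwheel '{"delta_pos":[[0.01,0,0],[0.01,0,0]],"delta_rot":[[0,0,0],[0,0,0]]}' >/dev/null; python3 st.py; done
```

```text
t 20.1 block in face [44.8 -0.2 -7.6] rotvec vs slope [ 0.002 -0.006 -0.001] force face axes [-7.8  0.1  6.6] grip 102.28078365325928 q [ 0.67 -0.   -0.24  2.09 -0.21  0.55 -1.21]
t 20.3 block in face [46.1 -0.2 -7.7] rotvec vs slope [ 0.002 -0.007 -0.001] force face axes [-9.4  0.1  6.9] grip 102.20560312271118 q [ 0.67 -0.   -0.24  2.09 -0.2   0.56 -1.21]
```

```bash
for i in 1 2; do python3 -m handwheel '{"delta_pos":[[0.01,0,-0.001],[0.015,0,-0.001]],"delta_rot":[[0,0,0],[0,0,0]]}' >/dev/null; python3 st.py; done
```

```text
t 20.5 block in face [46.2 -0.2 -8.2] rotvec vs slope [ 0.002 -0.012 -0.001] force face axes [-12.4   0.4   6.9] grip 102.21871376037598 q [ 0.67  0.   -0.24  2.08 -0.2   0.56 -1.22]
t 20.7 block in face [46.3 -0.1 -8.7] rotvec vs slope [ 0.003 -0.017 -0.001] force face axes [-17.8  -1.4   8. ] grip 102.33325839042664 q [ 0.67  0.   -0.24  2.08 -0.19  0.57 -1.22]
```

Touching the top stop: motion halted at x=46 and the along-slope force rose by 12 N. Now back down.

```bash
python3 -m handwheel '{"delta_pos":[[-0.03,0,0],[-0.06,0,0],[-0.09,0,0],[-0.12,0,0],[-0.12,0,0]],"delta_rot":[[0,0,0],[0,0,0],[0,0,0],[0,0,0],[0,0,0]]}' >/dev/null
python3 st.py
```

```text
t 21.2 block in face [34.4 -0.9 -5.6] rotvec vs slope [-0.001  0.005 -0.002] force face axes [ 2.4 -0.   4. ] grip 101.89325451850891 q [ 0.67 -0.03 -0.23  2.13 -0.23  0.53 -1.18]
```

```bash
python3 -m handwheel '{"delta_pos":[[-0.02,-0.003,0.006],[-0.05,-0.003,0.009],[-0.08,-0.003,0.009],[-0.1,-0.003,0.009],[-0.1,-0.003,0.009]],"delta_rot":[[0,-0.0005,0],[0,-0.0005,0],[0,-0.0005,0],[0,-0.0005,0],[0,-0.0005,0]]}' >/dev/null
python3 st.py
```

```text
t 21.7 block in face [13.8 -0.3 -7.5] rotvec vs slope [-0.001  0.001 -0.002] force face axes [2.6 0.5 6.2] grip 101.99900150299072 q [ 0.68 -0.05 -0.23  2.17 -0.25  0.52 -1.15]
```

```bash
python3 -m handwheel '{"delta_pos":[[-0.03,0,0],[-0.06,0,0],[-0.09,0,0],[-0.12,0,0],[-0.12,0,0]],"delta_rot":[[0,0,0],[0,0,0],[0,0,0],[0,0,0],[0,0,0]]}' >/dev/null
python3 st.py
```

```text
t 22.2 block in face [-10.7  -0.4  -7.6] rotvec vs slope [-0.001  0.    -0.002] force face axes [ 1.9 -0.8  6.1] grip 102.15564966201782 q [ 0.68 -0.07 -0.22  2.22 -0.29  0.49 -1.11]
```

```bash
python3 -m handwheel '{"delta_pos":[[-0.03,0,0],[-0.06,0,0],[-0.09,0,0],[-0.12,0,0],[-0.12,0,0]],"delta_rot":[[0,0,0],[0,0,0],[0,0,0],[0,0,0],[0,0,0]]}' >/dev/null
python3 st.py
python3 -m handwheel '{"delta_pos":[[-0.02,0,0],[-0.04,0,0],[-0.05,0,0],[-0.05,0,0]],"delta_rot":[[0,0,0],[0,0,0],[0,0,0],[0,0,0]]}' >/dev/null
python3 st.py
```

```text
t 22.7 block in face [-34.8  -0.5  -7.5] rotvec vs slope [-0.001  0.    -0.001] force face axes [ 1.7 -1.1  5.6] grip 102.16356754302979 q [ 0.68 -0.1  -0.21  2.28 -0.33  0.47 -1.06]
t 23.1 block in face [-43.9  -0.6  -7.4] rotvec vs slope [-0.001  0.001 -0.002] force face axes [ 3.1 -0.1  6. ] grip 102.1214497089386 q [ 0.68 -0.11 -0.2   2.3  -0.34  0.47 -1.04]
```

```bash
python3 -m handwheel '{"delta_pos":[[-0.02,0,0],[-0.04,0,0],[-0.04,0,0]],"delta_rot":[[0,0,0],[0,0,0],[0,0,0]]}' >/dev/null
python3 st.py
for i in 1 2; do python3 -m handwheel '{"delta_pos":[[-0.012,0,0],[-0.012,0,0]],"delta_rot":[[0,0,0],[0,0,0]]}' >/dev/null; python3 st.py; done
```

```text
t 23.4 block in face [-52.2  -0.6  -7.4] rotvec vs slope [-0.001  0.001 -0.002] force face axes [ 2.6 -0.4  5.8] grip 102.14752435684204 q [ 0.68 -0.12 -0.19  2.32 -0.35  0.46 -1.02]
t 23.6 block in face [-54.1  -0.6  -7.3] rotvec vs slope [-0.001  0.001 -0.002] force face axes [ 3.  -0.4  5.9] grip 102.12515473365784 q [ 0.68 -0.12 -0.19  2.32 -0.36  0.46 -1.02]
t 23.8 block in face [-54.9  -0.7  -7. ] rotvec vs slope [-0.002  0.004 -0.002] force face axes [6.  0.9 6.2] grip 102.02160000801086 q [ 0.68 -0.13 -0.19  2.32 -0.36  0.46 -1.01]
```

```bash
python3 -m handwheel '{"delta_pos":[[-0.015,0,0.002],[-0.015,0,0.002],[-0.015,0,0.002]],"delta_rot":[[0,0,0],[0,0,0],[0,0,0]]}' >/dev/null; python3 st.py
python3 - <<'E'
from h import *
p,R=pose()
chain((p+[0,0,0]+4*R[:,0]*1.5+0*R[:,2],R),(p+6*R[:,0]-60*R[:,2],R))
E
```

```text
t 24.1 block in face [-55.   -0.7  -6.8] rotvec vs slope [-0.002  0.008 -0.002] force face axes [10.2  1.9  5. ] grip 101.95865035057068 q [ 0.68 -0.13 -0.19  2.33 -0.37  0.45 -1.01]
dpos [0.03, -0.0, -0.0] drot [0.0, 0.0, 0.0] mm 6 deg 0
dpos [0.0, -0.0, -0.3] drot [0.0, 0.0, 0.0] mm 60 deg 0
```

The block is against the foot stop. Lifting off along the normal.

```bash
python3 -m handwheel '{"delta_pos":[[0.035,0,0],[0.035,0,-0.05],[0.035,0,-0.15],[0.035,0,-0.25],[0.035,0,-0.3]],"delta_rot":[[0,0,0],[0,0,0],[0,0,0],[0,0,0],[0,0,0]]}' >/dev/null; python3 st.py
python3 - <<'E'
from h import *
chain(([430,-110,390],S@FLIP),([500,0,385],down(.0)),([515,150,385],down(.198)),([514.4,269.1,340],down(.198)))
E
```

```text
t 24.6 block in face [-57.6   0.7  51.8] rotvec vs slope [ 0.002 -0.007 -0.002] force face axes [-1.7 -0.8 -3.9] grip 100.74861645698547 q [ 0.7  -0.27 -0.17  2.32 -0.34  0.62 -1.03]
dpos [0.4155, -0.5106, -0.2725] drot [-0.0003, 0.0011, 0.0002] mm 142 deg 0
dpos [0.1816, -0.6122, 0.1337] drot [0.009, -0.083, -0.0335] mm 130 deg 32
dpos [0.075, -0.75, 0.0] drot [0.0, 0.0, -0.0315] mm 151 deg 11
dpos [0.1142, -0.5845, 0.225] drot [0.0, 0.0, 0.0] mm 127 deg 0
```

```bash
python3 -m handwheel '{"delta_pos":[[0.08,-0.1,-0.06],[0.18,-0.22,-0.12],[0.29,-0.36,-0.2],[0.38,-0.46,-0.25],[0.415,-0.51,-0.272]],"delta_rot":[[0,0.001,0],[0,0.001,0],[0,0.001,0],[0,0.001,0],[0,0.001,0]]}' | sed -n 2,4p
python3 -m handwheel '{"delta_pos":[[0.04,-0.12,0.03],[0.08,-0.25,0.06],[0.12,-0.38,0.09],[0.16,-0.5,0.12],[0.18,-0.61,0.13]],"delta_rot":[[0.002,-0.017,-0.007],[0.004,-0.034,-0.014],[0.006,-0.05,-0.021],[0.008,-0.067,-0.028],[0.009,-0.083,-0.033]]}' | sed -n 2,4p
python3 -m handwheel '{"delta_pos":[[0.015,-0.15,0],[0.03,-0.3,0],[0.045,-0.45,0],[0.06,-0.6,0],[0.075,-0.75,0]],"delta_rot":[[0,0,-0.008],[0,0,-0.016],[0,0,-0.024],[0,0,-0.03],[0,0,-0.031]]}' | sed -n 2,4p
python3 - <<'E'
from h import *
chain(([514.4,269.1,340],down(.198)),([514.4,269.1,225],down(.198)))
E
```

```text
eef_pos: [433.1, -108.5, 390.8]
eef_rot: [-3.141, -0.525, -0.211]
ft_force: [0.2, 0.1, -4.3]
eef_pos: [501.5, 0.1, 384.0]
eef_rot: [-3.139, 0.005, 0.001]
ft_force: [0.3, 0.6, -4.5]
eef_pos: [516.0, 150.2, 384.2]
eef_rot: [-3.14, 0.0, 0.194]
ft_force: [0.6, 0.6, -4.2]
dpos [0.1071, -0.5847, 0.2221] drot [-0.0003, 0.0001, -0.0006] mm 127 deg 0
dpos [0.0, 0.0, 0.575] drot [0.0, 0.0, 0.0] mm 115 deg 0
```

```bash
python3 -m handwheel '{"delta_pos":[[0.03,-0.18,0.05],[0.06,-0.36,0.12],[0.09,-0.5,0.19],[0.107,-0.585,0.222],[0.107,-0.585,0.222]],"delta_rot":[[0,0,-0.001],[0,0,-0.001],[0,0,-0.001],[0,0,-0.001],[0,0,-0.001]]}' | sed -n 2,4p
python3 -m handwheel '{"delta_pos":[[0,0,0.15],[0,0,0.35],[0,0,0.5],[0,0,0.57],[0,0,0.57]],"delta_rot":[[0,0,0],[0,0,0],[0,0,0],[0,0,0],[0,0,0]]}' | sed -n 2,4p
python3 - <<'E'
from h import *
chain(([514.4,269.1,203],down(.198)))
E
```

```text
eef_pos: [513.0, 271.2, 338.6]
eef_rot: [-3.138, 0.003, 0.205]
ft_force: [-0.8, 1.5, -4.6]
eef_pos: [514.2, 266.8, 224.7]
eef_rot: [3.142, 0.004, 0.199]
ft_force: [-0.3, -0.5, -3.6]
dpos [0.0037, -0.0113, 0.1085] drot [0.0, 0.0006, 0.0001] mm 22 deg 0
```

Contact is expected at a TCP height of about 200.

```bash
python3 -m handwheel '{"delta_pos":[[0.003,-0.01,0.04],[0.003,-0.01,0.08],[0.003,-0.01,0.108],[0.003,-0.01,0.108]],"delta_rot":[[0,0.0005,0],[0,0.0005,0],[0,0.0005,0],[0,0.0005,0]]}' | sed -n 2,4p
for i in 1 2; do python3 -m handwheel '{"delta_pos":[[0,0,0.007],[0,0,0.007]],"delta_rot":[[0,0,0],[0,0,0]]}' | sed -n 2,4p; done
```

```text
eef_pos: [514.8, 270.1, 204.9]
eef_rot: [-3.141, -0.003, 0.2]
ft_force: [-0.3, 0.5, -4.2]
eef_pos: [515.1, 270.3, 204.1]
eef_rot: [-3.14, -0.004, 0.2]
ft_force: [0.5, 0.0, -3.6]
eef_pos: [515.0, 270.3, 202.6]
eef_rot: [-3.14, -0.004, 0.2]
ft_force: [-0.9, -0.2, -3.9]
```

```bash
for i in 1 2; do python3 -m handwheel '{"delta_pos":[[0,0,0.008],[0,0,0.008]],"delta_rot":[[0,0,0],[0,0,0]]}' | sed -n 2,4p; done
```

```text
eef_pos: [514.9, 270.2, 200.7]
eef_rot: [-3.14, -0.004, 0.2]
ft_force: [-1.1, 0.2, -5.1]
eef_pos: [515.2, 270.4, 199.9]
eef_rot: [-3.141, -0.004, 0.2]
ft_force: [-0.9, -0.8, 1.2]
```

```bash
python3 -m handwheel '{"delta_pos":[[0,0,0],[0,0,0],[0,0,0],[0,0,0],[0,0,0]],"delta_rot":[[0,0,0],[0,0,0],[0,0,0],[0,0,0],[0,0,0]]}' -1 | tail -3
python3 -m handwheel '{"delta_pos":[[0,0,-0.1],[0,0,-0.3],[0,0,-0.55],[0,0,-0.8],[-0.2,0,-0.95]],"delta_rot":[[0,0,0],[0,0,0],[0,0,0],[0,0,0],[0,0,0]]}' | sed -n 2,4p
python3 -m handwheel '{"delta_pos":[[-0.2,0,0],[-0.2,0,0],[-0.2,0,0]],"delta_rot":[[0,0,0],[0,0,0],[0,0,0]]}' | sed -n 1,4p
python3 look.py w5
python3 - <<'E'
from h import *
P=np.load("pics/w5.npy");x,y,z=P[...,0],P[...,1],P[...,2]
for n,m in(("grip",(x>450)&(x<580)&(y>220)&(y<320)&(z>46)&(z<70)),("jar",(x>470)&(x<590)&(y>110)&(y<205)&(z>90)&(z<112))):
    Q=P[m];print(n,len(Q),cv2.minAreaRect(Q[:,:2].astype(np.float32)),np.percentile(Q[:,2],[10,50,90]))
E
```

```text
ft_force: [0.3, 1.0, -0.8]
finger_gap: 1.0
gripper_force: 0.0
eef_pos: [478.3, 261.8, 393.3]
eef_rot: [-3.137, -0.011, 0.197]
ft_force: [0.1, -0.5, 1.2]
clock: 29.6
eef_pos: [435.3, 253.9, 389.4]
eef_rot: [-3.142, -0.006, 0.2]
ft_force: [1.9, -0.0, -0.4]
[435.3 253.9 389.4] [ 0.006  0.001 -1.   ]
grip 3458 ((515.05908203125, 269.6116943359375), (65.1182632446289, 23.78021812438965), 10.755415916442871) [55.50432157 57.45872278 58.60316629]
jar 4941 ((533.3785400390625, 155.68612670898438), (43.82484817504883, 43.88644790649414), 35.97956085205078) [ 98.63990007 100.19924133 101.23570609]
```

View pics/w5.png

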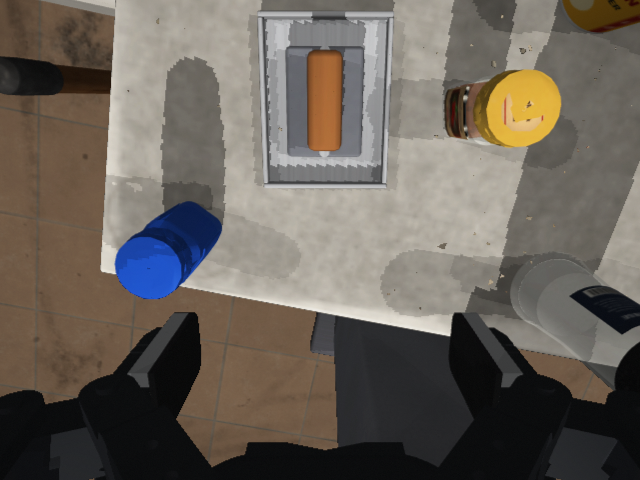

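The block lies flat and centred in the tray at (100,325). The jar stands beside it at (108,517), and the gripper is clear of everything.

```bash
python3 -c "
from rig import manip
print(manip.hand_in())"
```

```text
the job is handed in; nothing more can be done
None
```

I handed the job in at about 30 s: the stone is dressed with the bed held at roughly half-way in both directions and both stops touched, the block lies flat in its tray, and the spice jar stands upright beside it; the hand-in gave no verdict.

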